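# Tip a tray of drilled blocks into the feed hopper

### The job

Carry the blue tray of drilled wooden blocks, level, by its orange bail and stand it squarely on the hopper's green ledge, open end over the hopper and the cleat under it just behind the yellow rail, and let go. Then take it by the round steel bar at its rear and tip it over the rail until all four blocks are in the hopper. Lower it so that it stands level on the ledge again, let go, and leave the other things on the bench where they are.

Things in the scene. Friction and masses are not known exactly. Their poses are not given: they have to be found in the camera images.
- tray: blue scoop tray, 180 (x) x 110 (y) mm, open at its +x end; 0.4 kg, balanced under its orange bail (122 mm wide overall). Origin: under its centre, at bench level; x to the open end, z up. Stands on two black strips under the floor, 12 x 12 x 110 mm: rear foot x = -81 to -69 mm, front cleat x = 30 to 42 mm. Floor z = 12 to 17 mm; side and rear walls 4 mm thick, up to z = 62 mm
- bail (a point): middle of the orange bail's crossbar, at (-10, 0, 105) mm in the tray frame: square bar 14 x 14 mm along the tray's y, about 105 mm free; axes as the tray's
- rear_bar (a point): middle of the round steel bar above the tray's rear wall, at (-100, 0, 90) mm in the tray frame: 12 mm across, along the tray's y, about 85 mm free; axes as the tray's. Being round it can turn between the fingers
- cleat (a point): middle of the front face of the cleat under the tray, at (42, 0, 6) mm in the tray frame
- station: feed hopper with ledge, fixed. Origin: on the bench under the middle of the yellow rail; x from ledge to hopper, z up. Green flat ledge: top at z = 130 mm, x = -165 to -7 mm, 170 mm wide. Open-topped metal hopper: inside x = 5 to 215, y = -100 to 100 mm, side and far walls up to z = 166 mm, floor sloping from z = 59 mm at the rail to 23 mm at the far wall
- rail (a point): middle of the yellow round rail between ledge and hopper, at (0, 0, 135) mm in the station frame: 10 mm across, along y, 200 mm long, its top at z = 140 mm, so 10 mm above the ledge. The tray's cleat stands behind it (on the ledge side) and hooks on it when the tray is tipped
- block0: drilled wooden block, 64 x 36 x 30 mm, one of four in the tray; origin under its centre, x along its length
- block1: drilled wooden block, 64 x 36 x 30 mm, one of four in the tray; origin under its centre, x along its length
- block2: drilled wooden block, 64 x 36 x 30 mm, one of four in the tray; origin under its centre, x along its length
- block3: drilled wooden block, 64 x 36 x 30 mm, one of four in the tray; origin under its centre, x along its length
- wrench: bystander: combination wrench lying on the bench in front of the robot
- screwdriver: bystander: screwdriver lying on the bench
- jar: bystander: closed jar, 72 mm across, 95 mm tall
- hammer: bystander: hammer lying on the bench
- oil_bottle: bystander: yellow bottle, 60 mm across, 170 mm tall
- brush: bystander: bench brush lying at the far side
- offcut: bystander: wood offcut 140 x 60 x 40 mm
Things that resemble listed ones, but are neither listed nor needed, are in the scene too. Leave any turquoise look-alike of the block2 alone. What is shaped like the tray but turquoise is not meant.

How it is judged:
On the way, in this order (a step that is already met when the one before it is completed fails the run):
1. the tray is lifted level by its bail (height (world z) of tray above 0.03 m and angle between tray's own z axis and vertical below 0.25 rad and distance between the grasp point and bail below 0.045 m), for 0.2 s.
2. the tray stands level on the ledge behind the rail, open end over the hopper, all four blocks in it, and is let go (x of tray in the frame of station between -0.085 and -0.042 m and y of tray in the frame of station between -0.03 and 0.03 m and z of tray in the frame of station between 0.124 and 0.136 m and angle between tray's own z axis and vertical below 0.07 rad and angle between the x axis of tray and the x axis of station, either way round below 0.2 rad and x of block0 in the frame of tray between -0.1 and 0.1 m and y of block0 in the frame of tray between -0.055 and 0.055 m and z of block0 in the frame of tray between 0.005 and 0.09 m and x of block1 in the frame of tray between -0.1 and 0.1 m and y of block1 in the frame of tray between -0.055 and 0.055 m and z of block1 in the frame of tray between 0.005 and 0.09 m and x of block2 in the frame of tray between -0.1 and 0.1 m and y of block2 in the frame of tray between -0.055 and 0.055 m and z of block2 in the frame of tray between 0.005 and 0.09 m and x of block3 in the frame of tray between -0.1 and 0.1 m and y of block3 in the frame of tray between -0.055 and 0.055 m and z of block3 in the frame of tray between 0.005 and 0.09 m and contact force between the fingers and tray below 0.05 N and linear speed of tray below 0.02 m/s), for 0.2 s.
3. held at its rear bar, the tray is tipped by more than 35 degrees with its cleat at the rail (angle between tray's own z axis and vertical above 0.61 rad and distance between the grasp point and rear_bar below 0.045 m and contact force between the fingers and tray above 0.3 N and distance between cleat and rail below 0.04 m), for 0.1 s.
At the end, for the whole second after the job is handed in: All four blocks lie at rest in the hopper, below its rim; the tray stands at rest and level (within 4 degrees) on the ledge, square to the rail within 11 degrees and within 30 mm of the ledge's middle line sideways, its cleat behind the rail by at most 38 mm, released (x of tray in the frame of station between -0.085 and -0.042 m and y of tray in the frame of station between -0.03 and 0.03 m and z of tray in the frame of station between 0.124 and 0.136 m and angle between tray's own z axis and vertical below 0.07 rad and angle between the x axis of tray and the x axis of station, either way round below 0.2 rad and x of block0 in the frame of station between 0 and 0.222 m and y of block0 in the frame of station between -0.105 and 0.105 m and z of each of block0, block1, block2, block3 in the frame of station below 0.14 m and linear speed of each of block0, block1, block2, block3, tray below 0.02 m/s and x of block1 in the frame of station between 0 and 0.222 m and y of block1 in the frame of station between -0.105 and 0.105 m and x of block2 in the frame of station between 0 and 0.222 m and y of block2 in the frame of station between -0.105 and 0.105 m and x of block3 in the frame of station between 0 and 0.222 m and y of block3 in the frame of station between -0.105 and 0.105 m); the robot touches nothing.
It fails at once if a bystander is moved by more than 30 mm (distance of any of wrench, screwdriver, jar, hammer, oil_bottle, brush, offcut from where it was at the start of the episode above 0.03 m).
It fails at once if the tray is tilted by more than 20 degrees away from the rail (angle between tray's own z axis and vertical above 0.35 rad and horizontal distance between cleat and rail above 0.1 m).
It also fails if it takes over 61 s, if anything falls off the work surface, if the arm or the gripper's body presses on something with over 40 N, if the wrist force passes 120 N, or if a joint passes its speed limit or range.

### The arm

A 7-joint arm with a two-finger parallel gripper is mounted at the origin on the work surface. World frame = base frame: x ahead of the robot, y to its left, z up, the work surface at z = 0. Lengths are in m, angles in rad, forces in N, time in s.
With the tool pointing down it reaches from about 0.4 to 0.9 m from the base axis. Payload 5.6 kg.
Tool frame: the origin (TCP) lies midway between the tips of the shut fingers; the grasp point (between the pads) lies 19 mm behind it; z points along the fingers, y is the line along which they close (so a half turn about z gives the same grasp; the last joint's range is limited). The gripper opens to 92 mm and grips with 3 to 60 N. Pads are 20 mm wide; open, the fingers measure 128 mm over their backs; the gripper's body (75 mm by 189 mm) begins 69 mm behind the grasp point.
Start: joints at [-1.19, 0.468, -0.012, 1.603, 0.006, 1.071, -0.056], TCP at [0.267, 0.592, 0.215] pointing down, gripper open.
Joint ranges: [-2.53, 2.53], [-0.31, 2.02], [-1.57, 1.55], [0.28, 2.44], [-1.29, 4.43], [0.15, 1.84], [-2.92, 2.92]. Speed limits (rad/s): [2.57, 2.57, 3.14, 3.14, 3.14, 3.14, 3.14].

### API

Orientations are given as a 3x3 rotation matrix whose columns are the frame's x, y, z axes.
In Python, from station import env, effector, solver, viewer, workorder, search_frame, tip_of gives the robot as it stands. Calls block until the motion is done:
- env.reach(position, orientation): joint-space move of the TCP to a pose.
- env.movel(position, frame=None, rate=0.15): straight line of the TCP; frame=None keeps the orientation; rate is the mean speed in m/s.
- env.goto_joints(angles): joint-space move.
- effector.release() and effector.grasp(squeeze=None): open the fingers fully, or close them until they stop; squeeze is the grip in N (None keeps the last).
- env.pause(seconds).
- solver.inverse_kinematics(position, orientation): joint angles nearest the present ones, or None.
- env.sense(): the state.
- viewer.read_camera(name): name is "side" or "top" or "wrist"; returns (picture, depth): 400x640x3 uint8, red, green, blue; 400x640 float32, m along the optical axis (not along the pixel's ray), 0 where there is no reading.
- viewer.camera_info(name): a dict with "intrinsics" (3x3 intrinsics, pixels), "eye" and "rotation" of the camera in the world; the wrist camera has in their place "T_tool_cam" (4x4, takes a point from camera to tool coordinates, whose origin is the TCP and whose axes are the flange's). Camera axes: x right, y up, looking along -z (the intrinsics and any distortion apply to the point x, -y, -z); pixel columns grow to the right and rows downward; lengths in m; the calibration is good to about 2 mm. A picture is of the moment at which its call begins: read the wrist's pose just before it. camera_info takes no time and is no camera call.
A pose or a line that the arm cannot do raises env.PlanningError and nothing moves.
- workorder.finish_job(): hands the job in; it is judged then, once.
Trained networks look in the newest picture that a camera, given by its name, has taken for a name from the list of things; names that differ only in an ending like _2 or _b are one class to them, and where a whole thing is asked for, a point or a joint stands for the part that bears it (a point fixed in the world has none). Each returns a list of dicts, best first, with "score" (0 to 1); they miss things now and then, are a little off and sometimes report something else, mostly with a low value. They report only what shows in the picture. A call takes as long as a camera call. They do not tell look-alikes from the thing itself.
- search_frame(camera, name): "at" ([x, y, z] in m, in world coordinates, good to about 4 mm: the middle of the surface that is visible of it).
- tip_of(camera, name): "at" ([x, y, z] in m, in world coordinates, good to about 4 mm: a listed point, or the origin of a listed thing).
The state is a dict: "t": time; "joint_positions": joint angles; "joint_velocities": joint speeds; "tau": joint torques, N m; "ee_pos": TCP position; "tcp_rot": TCP orientation; "wrist_force": force on the tool from outside, world axes, zero at the start; "moment": the same for the moment, N m; "gripper_width": finger opening in m; "grasp_force": force on a finger pad.
Only numpy, scipy, OpenCV 4.12 (cv2) and the standard library are available. Lean on these libraries where they do the work, as an engineer would, in place of code of your own. Each camera call takes 0.05 s, during which the arm holds its last target. There are 200 camera calls.

## Working session

There is one attempt and no reset: what is moved stays moved. The work goes in short steps, each a Python script; the robot and the scene stay as the last script left them, time stands still between calls to the robot, and variables do not carry over. Pictures are saved under pics/ and viewed, at most 10 in all, crops included, and the job is handed in when it is done.

```bash
ls; mkdir -p pics; python3 - <<'E'
from station import *
import cv2,numpy as np
for c in ("top","side"):
    p,d=viewer.read_camera(c); cv2.imwrite(f"pics/{c}0.png",p[:,:,::-1])
    for n in ("tray","bail","rear_bar","cleat","station","rail","block0","wrench","screwdriver","jar","hammer","oil_bottle","brush","offcut"):
        print(c,n,[(np.round(r["at"],3).tolist(),round(r["score"],2)) for r in tip_of(c,n)[:4]])
print(env.sense()["t"])
E
```

```text
pics
top tray [([0.601, 0.236, -0.002], 0.81), ([0.344, 0.183, -0.002], 0.74)]
top bail [([0.332, 0.185, 0.102], 0.78), ([0.589, 0.227, 0.104], 0.55)]
top rear_bar [([0.503, 0.197, 0.091], 0.76), ([0.243, 0.201, 0.091], 0.71)]
top cleat [([0.386, 0.178, 0.008], 0.89), ([0.636, 0.252, 0.003], 0.56), ([0.587, 0.231, 0.104], 0.48)]
top station [([0.618, -0.225, -0.0], 0.86)]
top rail [([0.618, -0.222, 0.134], 0.78)]
top block0 [([0.636, 0.223, 0.014], 0.74), ([0.784, 0.29, -0.003], 0.71), ([0.566, 0.198, 0.016], 0.69), ([0.616, 0.269, 0.018], 0.68)]
top wrench [([0.42, -0.02, 0.002], 0.73)]
top screwdriver [([0.433, 0.524, 0.001], 0.9)]
top jar [([0.544, 0.529, 0.003], 0.81), ([0.634, 0.224, 0.012], 0.41), ([0.504, 0.196, 0.09], 0.31)]
top hammer [([0.383, -0.525, -0.003], 0.9)]
top oil_bottle [([0.57, -0.529, 0.003], 0.57)]
top brush [([0.768, 0.004, -0.0], 0.83)]
top offcut [([0.598, -0.006, -0.004], 0.62)]
side tray [([0.597, 0.234, -0.005], 0.95)]
side bail [([0.592, 0.231, 0.106], 0.84), ([0.336, 0.184, 0.102], 0.6)]
side rear_bar [([0.25, 0.2, 0.088], 0.88), ([0.509, 0.198, 0.091], 0.69)]
side cleat [([0.633, 0.248, 0.009], 0.92), ([0.387, 0.177, 0.007], 0.72), ([0.615, 0.268, 0.019], 0.23)]
side station [([0.616, -0.228, 0.002], 0.96), ([0.632, 0.249, 0.01], 0.58)]
side rail [([0.616, -0.221, 0.136], 0.71)]
side block0 [([0.567, 0.194, 0.02], 0.61), ([0.637, 0.222, 0.018], 0.59), ([0.543, 0.239, 0.018], 0.57), ([0.778, 0.293, 0.001], 0.55)]
side wrench [([0.42, -0.02, 0.001], 0.72), ([0.548, 0.532, -0.003], 0.48)]
side screwdriver [([0.386, -0.523, 0.002], 0.64), ([0.433, 0.525, -0.001], 0.56)]
side jar [([0.545, 0.533, -0.002], 0.83), ([0.643, 0.221, 0.018], 0.46), ([0.386, -0.525, 0.001], 0.32), ([0.546, 0.24, 0.018], 0.29)]
side hammer [([0.387, -0.523, 0.004], 0.58)]
side oil_bottle [([0.591, 0.229, 0.108], 0.61)]
side brush [([0.767, 0.008, 0.004], 0.62)]
side offcut [([0.593, -0.009, -0.004], 0.9)]
1.5
```

View pics/top0.png

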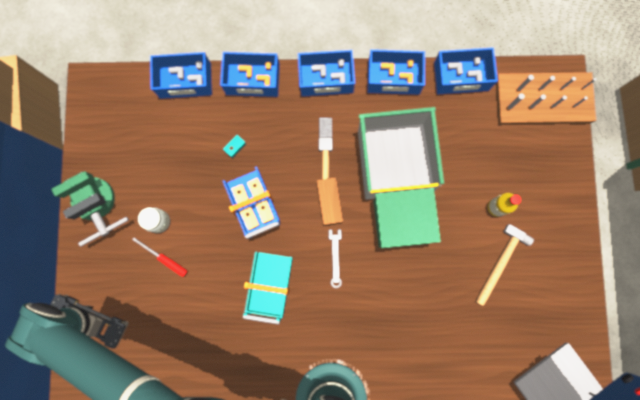

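View pics/side0.png

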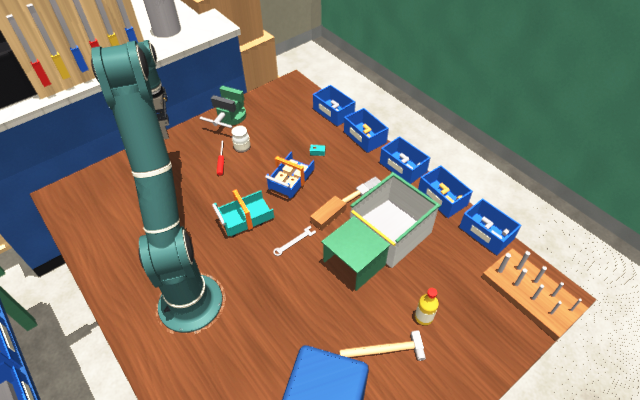

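Top view: the blue tray is at about (250,203) with its orange bail at (248,201). The turquoise decoy is at (268,287), and the hopper's rail runs from (375,191) to (439,185). Next I measure the bail, bar and rail precisely from colour and depth.

```bash
cat > h.py <<'E'
from station import *
import numpy as np, cv2
from scipy.spatial.transform import Rotation as Ro
def cloud(c):
    p,d=viewer.read_camera(c); i=viewer.camera_info(c); K=i["intrinsics"]
    v,u=np.mgrid[:400,:640]; X=np.stack([(u-K[0,2])/K[0,0]*d,-(v-K[1,2])/K[1,1]*d,-d],-1)
    return p,X@np.array(i["rotation"]).T+np.array(i["eye"]),d>0
def line(P):  # centre of extent and yaw of the normal (x-axis) of a bar along y
    (c,s,a)=cv2.minAreaRect((P[:,:2]*1000).astype(np.float32))
    m=P[:,:2].mean(0); w=np.linalg.svd(P[:,:2]-m)[2][0]; w=w*np.sign(w[1])
    return np.round(c,1),np.round(s,1),np.arctan2(-w[0],w[1]),P[:,2].mean(),len(P)
def tool(yaw,tilt=0):  # tool down, closing line along tray x; tilt = nose-down
    return (Ro.from_euler('z',yaw)*Ro.from_euler('y',tilt)).as_matrix()@np.array([[0,1,0],[1,0,0],[0,0,-1.]])
E
python3 - <<'E'
from h import *
for c in("top","side"):
    p,W,ok=cloud(c); h=cv2.cvtColor(p,cv2.COLOR_RGB2HSV); x,y,z=W[...,0],W[...,1],W[...,2]
    o=(h[...,0]>8)&(h[...,0]<32)&(h[...,1]>130)&(h[...,2]>120)&ok
    near=lambda a,b,r:np.hypot(x-a,y-b)<r
    print(c,"bail",line(W[o&near(.59,.229,.09)&(z>.095)]))
    print(c,"rail",line(W[o&near(.617,-.222,.13)&(z>.12)&(z<.15)]))
    g=(h[...,0]>45)&(h[...,0]<85)&(h[...,1]>80)&ok
    print(c,"ledge",line(W[g&near(.53,-.23,.17)&(abs(z-.13)<.006)]))
    print(c,"traytop",line(W[ok&near(.6,.235,.14)&(z>.03)&(z<.07)]))
    print(c,"bar",line(W[ok&near(.504,.197,.07)&(z>.082)&(z<.1)]))
s=env.sense(); print(s["t"],s["gripper_width"])
b=[.59,.229]
for nm,pos,R in [("bail",[.59,.229,.09],tool(.36)),("place",[.55,-.23,.22],tool(.08)),("bar",[.46,-.23,.21],tool(.08)),("tip60",[.62,-.23,.33],tool(.08,.4)),("tip60b",[.62,-.23,.33],tool(.08,0))]:
    for k in(0,np.pi):
        q=solver.inverse_kinematics(pos,R@Ro.from_euler('z',k).as_matrix()); print(nm,k,None if q is None else np.round(q,2))
E
```

```text
top bail (array([589.1, 229.7]), array([ 18.8, 122. ]), np.float64(0.3930030710816056), np.float64(0.11210907381593396), 172)
top rail (array([ 617.4, -225.4]), array([ 11.1, 198.4]), np.float64(0.08859346336869013), np.float64(0.13882962454791997), 192)
top ledge (array([ 549.2, -218.7]), array([195.1, 190.3]), np.float64(0.12680894810449517), np.float64(0.13042104941992944), 2889)
top traytop (array([598.4, 232.4]), array([186.2, 122. ]), np.float64(-1.1766288330049992), np.float64(0.048944939795187686), 1178)
top bar (array([507.9, 196.1]), array([ 16.2, 103.8]), np.float64(0.39734555071973765), np.float64(0.09441935783110439), 139)
side bail (array([587.6, 230.5]), array([ 22.5, 125.2]), np.float64(0.3926947587017672), np.float64(0.10865033554738453), 146)
side rail (array([ 614.8, -224. ]), array([ 14.9, 201.3]), np.float64(0.07840766234353473), np.float64(0.13814767211795495), 141)
side ledge (array([ 531. , -231.6]), array([161.8, 171.7]), np.float64(0.07738058953771909), np.float64(0.12957991803595187), 1896)
side traytop (array([594.5, 231.9]), array([192.4, 126.9]), np.float64(-1.1168369979082404), np.float64(0.04770417201104943), 744)
side bar (array([502.7, 195.6]), array([ 19.5, 108.2]), np.float64(0.3876760415621165), np.float64(0.09342266596728714), 78)
1.6 0.09201683022661103
bail 0 [-0.62  0.59  0.26  1.75 -0.2   0.83  0.1 ]
bail 3.141592653589793 [-0.16  0.62 -0.37  1.72  0.28  0.86  2.86]
place 0 [-0.37  0.51  0.97  1.78 -0.46  1.1   0.84]
place 3.141592653589793 [-0.54  0.74  1.35  1.79 -0.76  1.26 -2.04]
bar 0 [-0.32  0.31  0.88  1.98 -0.28  0.98  0.77]
bar 3.141592653589793 [-0.61  0.56  1.37  1.99 -0.62  1.11 -2.04]
tip60 0 [-0.13  0.72  0.72  1.14 -0.23  1.76  0.61]
tip60 3.141592653589793 [-0.28  0.85  1.11  1.16 -0.46  1.82 -2.35]
tip60b 0 [-0.31  0.51  0.92  1.48 -0.41  1.35  0.72]
tip60b 3.141592653589793 [-0.48  0.72  1.35  1.49 -0.7   1.49 -2.19]
```

```bash
cat >> h.py <<'E'
RAIL=np.array([.616,-.2245]); SY=.083
def st(x,y,z): return np.r_[RAIL+[x*np.cos(SY)-y*np.sin(SY), x*np.sin(SY)+y*np.cos(SY)],z]
def rep(m):
    s=env.sense(); print(m,round(s["t"],2),np.round(s["ee_pos"],4),"F",np.round(s["wrist_force"],1),"w",round(s["gripper_width"],4),"g",np.round(s["grasp_force"],1))
def snap(c,n):
    p,d=viewer.read_camera(c); cv2.imwrite(f"pics/{n}.png",p[:,:,::-1])
E
python3 - <<'E'
from h import *
R=tool(.392); b=np.array([.5885,.230])
env.reach(np.r_[b,.22],R); rep("above")
env.movel(np.r_[b,.087]); rep("down")
effector.grasp(45); rep("grasp")
env.movel(np.r_[b,.29],rate=.12); rep("lift")
snap("side","lift"); print(solver.inverse_kinematics(st(-.070,0,.29),tool(SY)))
E
```

```text
above 3.37 [0.5877 0.2321 0.2198] F [0.1 0.8 0.3] w 0.0918 g 0.0
down 4.4 [0.5892 0.2303 0.0879] F [ 0.6  0.1 -0.1] w 0.0919 g 0.0
grasp 5.56 [0.5892 0.2302 0.0871] F [ 1.8  0.6 -1.5] w 0.0137 g 45.0
lift 7.4 [0.5881 0.2298 0.2891] F [ 0.6  0.2 -5.6] w 0.0135 g 45.0
[-0.14878134  0.33201991  0.62995918  1.69566301 -0.20902931  1.18199759
  0.61792381]
```

View pics/lift.png

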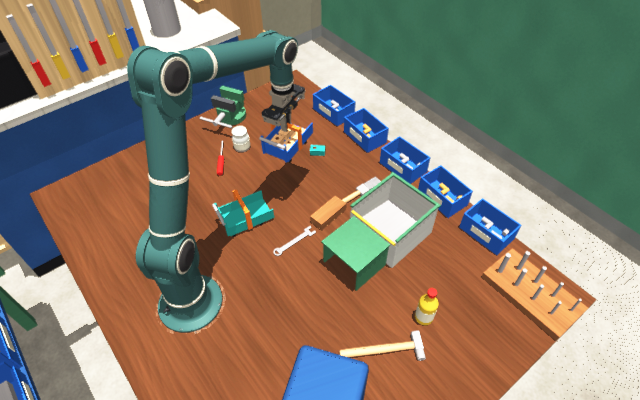

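The tray hangs level from the bail at about (287,140), blocks inside. Next I carry it over the ledge.

```bash
python3 - <<'E'
from h import *
env.movel(st(-.070,0,.29),tool(SY),rate=.15); rep("over")
env.movel(st(-.070,0,.235),rate=.1); rep("near")
for c in("top","side"):
    p,W,ok=cloud(c); h=cv2.cvtColor(p,cv2.COLOR_RGB2HSV)
    cv2.imwrite(f"pics/near_{c}.png",p[:,:,::-1])
    for n in("tray","bail","rear_bar","cleat","rail"): print(c,n,[(np.round(r["at"],3).tolist(),round(r["score"],2)) for r in tip_of(c,n)[:2]])
E
python3 -c "
import cv2,numpy as np
a=cv2.resize(cv2.imread('pics/near_side.png')[130:320,260:480],None,fx=2.4,fy=2.4);cv2.imwrite('pics/near_c.png',a)"
```

```text
over 10.68 [ 0.5464 -0.2299  0.29  ] F [ 0.1  0.3 -5.2] w 0.0136 g 45.0
near 11.38 [ 0.5466 -0.2306  0.2354] F [-0.4  0.1 -5.1] w 0.0137 g 45.0
top tray [([0.554, -0.228, 0.146], 0.75), ([0.383, -0.524, -0.002], 0.59)]
top bail [([0.332, 0.185, 0.101], 0.94), ([0.548, -0.23, 0.255], 0.78)]
top rear_bar [([0.244, 0.2, 0.091], 0.67)]
top cleat [([0.386, 0.179, 0.009], 0.77), ([0.597, -0.227, 0.149], 0.69)]
top rail [([0.618, -0.222, 0.132], 0.82)]
side tray [([0.557, -0.232, 0.147], 0.77), ([0.346, 0.185, -0.001], 0.76)]
side bail [([0.55, -0.23, 0.258], 0.94), ([0.334, 0.182, 0.106], 0.72)]
side rear_bar [([0.46, -0.238, 0.239], 0.78), ([0.511, -0.26, 0.165], 0.65)]
side cleat [([0.596, -0.226, 0.151], 0.91), ([0.385, 0.174, 0.006], 0.72)]
side rail []
```

View pics/near_c.png

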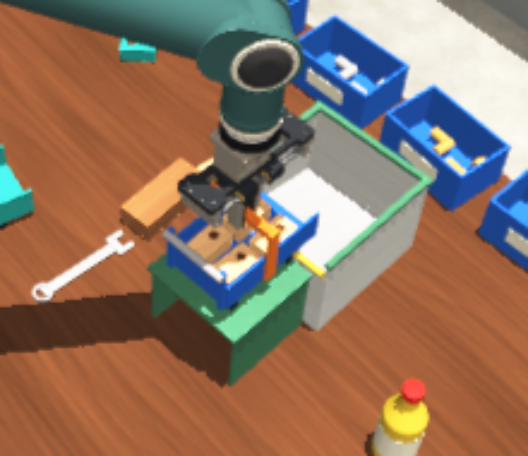

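Tray is square over the ledge, cleat about 19 mm behind the rail, blocks inside. Lower and release.

```bash
python3 - <<'E'
from h import *
env.movel(st(-.070,0,.2168),rate=.05); rep("set")
effector.release(); rep("rel")
env.movel(st(-.070,0,.33),rate=.2)
env.movel(st(-.160,0,.33),rate=.2); rep("up")
for c in("top","side"):
    p,W,ok=cloud(c); h=cv2.cvtColor(p,cv2.COLOR_RGB2HSV); x,y,z=W[...,0],W[...,1],W[...,2]
    o=(h[...,0]>8)&(h[...,0]<32)&(h[...,1]>130)&(h[...,2]>120)&ok
    m=o&(np.hypot(x-.547,y+.23)<.09)&(z>.222)&(z<.26)
    if m.sum()>20: print(c,"bail",line(W[m]))
    m=ok&(np.hypot(x-.457,y+.238)<.07)&(z>.208)&(z<.24)
    if m.sum()>20: print(c,"bar",line(W[m]))
    for n in("tray","bail","rear_bar","cleat"): print(c,n,[(np.round(r["at"],3).tolist(),round(r["score"],2)) for r in tip_of(c,n)[:3] if r["at"][1]<-.1])
print(st(-.16,0,.22)); snap("wrist","wr1")
# kinematic check of the tip path
for th in np.radians([0,15,30,45,60,70]):
    for f in(.3,.5,.7):
        v=np.array([-.149,.086]); X=v[0]*np.cos(th)+v[1]*np.sin(th); Z=-v[0]*np.sin(th)+v[1]*np.cos(th)+.135
        R=tool(SY,f*th); q=solver.inverse_kinematics(st(X,0,Z)+R[:,2]*.013,R)
        print(round(np.degrees(th)),f,round(X,3),round(Z,3),None if q is None else np.round(q,2))
E
```

```text
set 12.5 [ 0.5462 -0.2301  0.2169] F [-1.9  2.   0.9] w 0.0134 g 45.0
rel 13.71 [ 0.5462 -0.2303  0.2168] F [-0.2 -0.5 -0.6] w 0.0918 g 0.0
up 15.03 [ 0.4573 -0.2372  0.3297] F [0.  0.7 0.5] w 0.0919 g 0.0
top bail (array([ 542.9, -199.6]), array([13.1, 62.1]), np.float64(0.09582159590997008), np.float64(0.24197543578559103), 108)
top bar (array([ 455.3, -215.7]), array([62.8, 13.7]), np.float64(0.044568234525216216), np.float64(0.22526930948074117), 112)
top tray []
top bail [([0.546, -0.23, 0.23], 0.72)]
top rear_bar [([0.452, -0.237, 0.22], 0.95)]
top cleat [([0.596, -0.224, 0.132], 0.65)]
side bail (array([ 544.8, -229.2]), array([ 20.4, 124.2]), np.float64(0.0811070439797565), np.float64(0.2386752730456774), 217)
side bar (array([ 457.4, -237. ]), array([ 19.5, 106.6]), np.float64(0.11278776312236574), np.float64(0.22340743374625943), 123)
side tray [([0.555, -0.232, 0.125], 0.91)]
side bail []
side rear_bar [([0.457, -0.237, 0.221], 0.84)]
side cleat [([0.598, -0.225, 0.137], 0.68)]
[ 0.4565508  -0.23776476  0.22      ]
0 0.3 -0.149 0.221 [-0.08  0.28  0.57  1.95 -0.18  0.97  0
[... 261 characters left out ...]
 0.7 -0.122 0.257 [-0.11  0.39  0.58  1.74 -0.12  1.23  0.59]
30 0.3 -0.086 0.284 [-0.11  0.41  0.58  1.65 -0.15  1.29  0.58]
30 0.5 -0.086 0.284 [-0.11  0.47  0.58  1.58 -0.12  1.39  0.57]
30 0.7 -0.086 0.284 [-0.11  0.53  0.59  1.51 -0.1   1.5   0.56]
45 0.3 -0.045 0.301 [-0.11  0.51  0.59  1.47 -0.16  1.44  0.56]
45 0.5 -0.045 0.301 [-0.1   0.61  0.59  1.37 -0.13  1.6   0.55]
45 0.7 -0.045 0.301 [-0.09  0.7   0.58  1.26 -0.09  1.75  0.56]
60 0.3 -0.0 0.307 [-0.1   0.64  0.59  1.29 -0.18  1.59  0.55]
60 0.5 -0.0 0.307 [-0.08  0.77  0.59  1.13 -0.14  1.81  0.55]
60 0.7 -0.0 0.307 None
70 0.3 0.03 0.304 [-0.08  0.73  0.59  1.16 -0.2   1.68  0.54]
70 0.5 0.03 0.304 None
70 0.7 0.03 0.304 None
```

View pics/wr1.png

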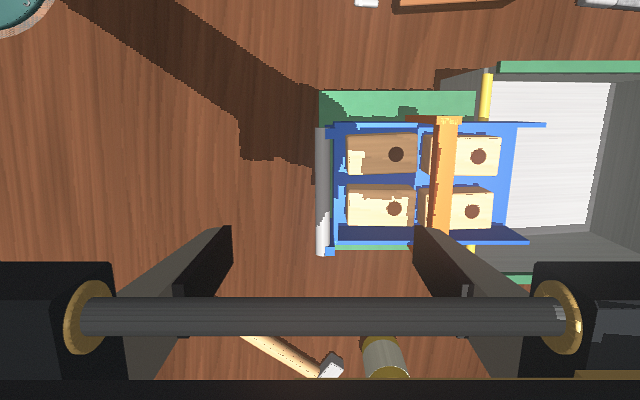

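The wrist view shows the tray standing square, all four blocks inside and the steel bar clear at about (322,190). Next I grasp the bar and tip the tray.

```bash
cat >> h.py <<'E'
def tip(deg,rate=.1,f=.3,dx=-.149):
    th=np.radians(deg); v=np.array([dx,.086]); X=v[0]*np.cos(th)+v[1]*np.sin(th); Z=-v[0]*np.sin(th)+v[1]*np.cos(th)+.135
    R=tool(SY,f*th); env.movel(st(X,0,Z)+R[:,2]*.013,R,rate=rate)
E
python3 - <<'E'
from h import *
b=np.array([.457,-.2375])
env.movel(np.r_[b,.208],tool(SY),rate=.12); rep("down")
effector.grasp(30); rep("grip")
for d in(12,25,38,50,60): tip(d); rep(d)
env.pause(.4); rep("60")
p,d=viewer.read_camera("side"); a=cv2.resize(p[100:330,240:500,::-1],None,fx=2.4,fy=2.4); cv2.imwrite("pics/tip60.png",a)
E
```

```text
down 16.74 [ 0.4575 -0.2378  0.2087] F [ 0.3 -0.6 -0.1] w 0.0919 g 0.0
grip 17.94 [ 0.4567 -0.2375  0.208 ] F [-1.1  0.7  0.8] w 0.011 g 30.0
12 18.52 [ 0.4873 -0.2349  0.2362] F [ 1.4 -1.  -4.6] w 0.011 g 30.0
25 19.05 [ 0.5149 -0.2328  0.2621] F [ 0.3 -0.1 -5.5] w 0.011 g 30.0
38 19.58 [ 0.5484 -0.2305  0.2814] F [ 1.  -0.1 -6. ] w 0.0107 g 30.0
50 20.08 [ 0.582  -0.2281  0.2926] F [-2.3 -0.8  2.7] w 0.011 g 30.0
60 20.52 [ 0.612  -0.2257  0.2956] F [-1.1 -0.5  5. ] w 0.0112 g 30.0
60 20.93 [ 0.6116 -0.2256  0.2956] F [-1.5 -1.3  5.4] w 0.0112 g 30.0
```

View pics/tip60.png

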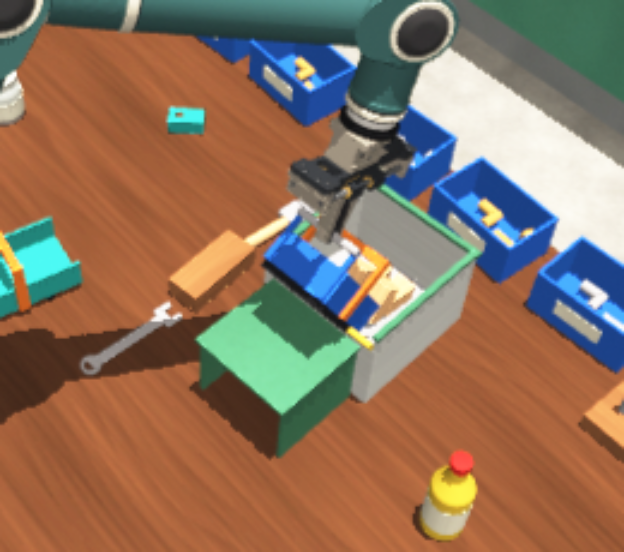

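The tray is tipped well, with its cleat at the rail. Blocks have slid to the hopper, but some may be propped on the tray's mouth (+5 N upward), so I rock it and look.

```bash
python3 - <<'E'
from h import *
for d in(45,62,45,66,45): tip(d,.2); rep(d)
ims=[]
for c in("top","side","wrist"):
    p,d=viewer.read_camera(c)
    ims.append(cv2.resize(p[90:250,340:460] if c=="top" else p[100:300,300:450] if c=="side" else p,(300,400) if c!="wrist" else (640,400)))
    print(c,[(np.round(r["at"],3).tolist(),round(r["score"],2)) for r in search_frame(c,"block0")[:7]])
cv2.imwrite("pics/rock.png",cv2.resize(np.hstack(ims)[:,:,::-1],(800,258)))
E
```

```text
45 21.34 [ 0.5685 -0.2283  0.2894] F [-1.1 -2.2  7.3] w 0.0109 g 30.0
62 21.74 [ 0.6204 -0.2245  0.2955] F [-1.1 -0.4 10.4] w 0.011 g 30.0
45 22.14 [ 0.5694 -0.2285  0.2894] F [-0.2 -2.4  7.4] w 0.0108 g 30.0
66 22.6 [ 0.6328 -0.2229  0.294 ] F [ 0.2 -0.2  9.7] w 0.011 g 30.0
45 23.06 [ 0.5701 -0.228   0.2888] F [-0.3 -2.1  6.3] w 0.011 g 30.0
top [([0.716, -0.183, 0.094], 0.77), ([0.776, 0.287, 0.028], 0.74), ([0.774, -0.182, 0.061], 0.71), ([0.78, -0.221, 0.06], 0.62), ([0.728, -0.22, 0.101], 0.37)]
side [([0.774, 0.285, 0.028], 0.69), ([0.785, -0.194, 0.061], 0.49), ([0.781, -0.25, 0.06], 0.45)]
wrist [([0.777, -0.227, 0.059], 0.88), ([0.724, -0.234, 0.101], 0.8), ([0.781, -0.188, 0.063], 0.76), ([0.72, -0.189, 0.096], 0.69)]
```

View pics/rock.png

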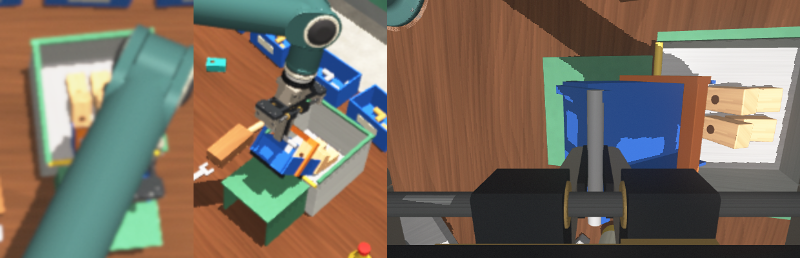

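```bash
cat >> h.py <<'E'
def wcloud():
    s=env.sense(); p,d=viewer.read_camera("wrist"); i=viewer.camera_info("wrist"); K=i["intrinsics"]; T=np.array(i["T_tool_cam"])
    v,u=np.mgrid[:400,:640]; X=np.stack([(u-K[0,2])/K[0,0]*d,-(v-K[1,2])/K[1,1]*d,-d],-1)
    W=(X@T[:3,:3].T+T[:3,3])@np.array(s["tcp_rot"]).T+np.array(s["ee_pos"])
    return p,W,d>0
def toS(W):
    q=W.copy(); e=W[...,:2]-RAIL; q[...,0]=e[...,0]*np.cos(SY)+e[...,1]*np.sin(SY); q[...,1]=-e[...,0]*np.sin(SY)+e[...,1]*np.cos(SY); return q
def profile():
    p,W,ok=wcloud(); S=toS(W)[ok]
    for y in np.arange(-.08,.09,.02):
        print(round(y,2),[int(1000*np.median(S[m][:,2])) if m.sum()>3 else None for x in np.arange(.03,.22,.015) for m in[(abs(S[:,1]-y)<.006)&(abs(S[:,0]-x)<.005)]])
E
python3 - <<'E'
from h import *
profile()
tip(30,.15); rep(30); profile()
E
```

```text
-0.08 [None, None, None, None, 43, 40, 37, 35, 32, 30, 27, 24, 44]
-0.06 [None, None, None, None, 43, 40, 37, 35, 32, 29, 27, 24, 40]
-0.04 [116, None, None, 68, 83, 104, 104, 95, 63, 60, 57, 24, 36]
-0.02 [120, None, None, 66, 83, 103, 104, 95, 63, 60, 58, 24, 32]
0.0 [249, 357, None, 64, 60, 79, 67, 61, 52, 41, 27, 24, 27]
0.02 [377, 374, None, 65, 81, 101, 105, 95, 62, 60, 58, 24, 24]
0.04 [249, None, None, 65, 80, 100, 103, 94, 62, 59, 57, 24, 23]
0.06 [250, 50, 48, 45, 43, 40, 37, 35, 32, 29, 27, 24, 22]
0.08 [53, 50, 48, 45, 43, 40, 37, 35, 32, 30, 27, 24, 22]
30 23.85 [ 0.5297 -0.2313  0.271 ] F [-2.4 -1.   3.7] w 0.011 g 30.0
-0.08 [None, None, None, None, 42, 40, 37, 35, 32, 29, 27, 24, 24]
-0.06 [None, None, None, None, 43, 40, 37, 35, 32, 30, 27, 24, 23]
-0.04 [None, None, None, 67, 83, 104, 103, 95, 62, 60, 57, None, 22]
-0.02 [None, None, None, 66, 83, 103, 104, 95, 62, 60, 58, None, 22]
0.0 [None, None, None, 64, 63, 81, 66, 56, 59, 52, 27, 24, 22]
0.02 [None, None, None, 64, 80, 100, 105, 95, 62, 60, 58, None, None]
0.04 [None, None, None, 65, 79, 100, 102, 93, 35, 59, 56, 24, None]
0.06 [53, 52, 48, 45, 43, 40, 37, 35, 32, 30, 27, 25, None]
0.08 [53, 50, 48, 45, 43, 40, 37, 35, 32, 30, 27, 25, None]
```

All four blocks lie in the hopper, tops ≤ 105 mm, two leaning on the other two, and none touches the tray. Next I lower the tray.

```bash
python3 - <<'E'
from h import *
tip(15,.12,dx=-.151); tip(4,.08,dx=-.154); rep(4)
env.movel(st(-.156,0,.2203-.013),tool(SY),rate=.05); rep("set")
env.pause(.2); effector.release(); rep("rel")
env.movel(st(-.156,0,.34),rate=.15); rep("up")
profile()
p,W,ok=cloud("side"); h=cv2.cvtColor(p,cv2.COLOR_RGB2HSV); S=toS(W)
o=(h[...,0]>8)&(h[...,0]<32)&(h[...,1]>130)&(h[...,2]>120)&ok&(abs(S[...,0]+.065)<.05)&(abs(S[...,1])<.08)&(S[...,2]>.225)&(S[...,2]<.26)
print("bail",line(S[o]))
for c in("top","side","wrist"):
    if c!="side": viewer.read_camera(c)
    for n in("tray","bail","rear_bar","cleat"): print(c,n,[(np.round(toS(np.array(r["at"])),3).tolist(),round(r["score"],2)) for r in tip_of(c,n)[:3] if r["at"][1]<-.1])
cv2.imwrite("pics/end.png",cv2.resize(p[100:330,240:500,::-1],None,fx=2.4,fy=2.4))
E
```

```text
4 25.01 [ 0.4691 -0.2366  0.2189] F [-0.8  0.3  0.9] w 0.0105 g 30.0
set 25.43 [ 0.4621 -0.2376  0.2097] F [-3.   2.7 15.9] w 0.0109 g 30.0
rel 26.88 [ 0.4605 -0.2375  0.2073] F [0.  0.4 0.6] w 0.0917 g 0.0
up 27.91 [ 0.46   -0.2372  0.3391] F [ 0.1 -0.9  0. ] w 0.0919 g 0.0
-0.08 [None, None, None, None, 42, 40, 37, 35, 32, 29, 27, 24, 69]
-0.06 [None, None, None, None, 42, 40, 37, 34, 32, 29, 27, 24, 66]
-0.04 [145, None, None, 68, 83, 103, 104, None, None, 60, 58, None, 63]
-0.02 [145, None, None, 67, 83, 103, 103, 95, None, 60, 58, None, 60]
0.0 [145, None, None, 66, 74, 80, 57, 49, 48, 49, 27, 24, 56]
0.02 [145, None, None, 66, 80, 101, 104, 95, None, 60, 57, None, 55]
0.04 [145, None, None, 66, 80, 100, 102, 93, 32, 59, 57, 25, 51]
0.06 [190, 50, 48, 45, 43, 40, 37, 35, 32, 29, 27, 24, 49]
0.08 [None, 50, 48, 45, 43, 40, 37, 35, 32, 29, 27, 24, 45]
bail (array([-64. ,  -0.4]), array([125.2,  21. ]), np.float64(-0.002543822115738364), np.float64(0.239812892565319), 182)
top tray []
top bail [([-0.061, -0.0, 0.234], 0.82)]
top rear_bar [([-0.153, -0.0, 0.22], 0.77)]
top cleat [([-0.013, 0.001, 0.132], 0.97)]
side tray []
side bail [([-0.058, -0.0, 0.237], 0.79)]
side rear_bar [([-0.15, 0.002, 0.222], 0.57)]
side cleat [([-0.012, -0.001, 0.137], 0.57)]
wrist tray [([-0.051, 0.004, 0.132], 0.89)]
wrist bail [([-0.062, 0.002, 0.234], 0.82)]
wrist rear_bar [([-0.153, -0.002, 0.216], 0.75), ([-0.255, -0.274, 0.002], 0.44)]
wrist cleat [([-0.008, 0.001, 0.137], 0.95)]
```

View pics/end.png

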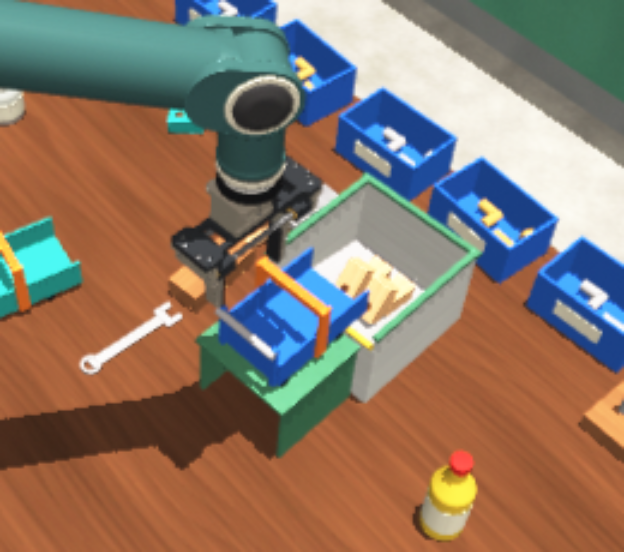

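The tray stands empty, level (floor at the lip 145 mm) and square behind the rail. The four blocks are in the hopper and the gripper is clear.

```bash
python3 -c "
from h import *
print(workorder.finish_job())"
```

```text
the job is handed in; nothing more can be done
None
```

The job is handed in after about 28 s of robot time: all four blocks are in the hopper, and the tray is back on the ledge, level, square and released; no bystander was seen to move, and no verdict came back.

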